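# Set the bottle stop against its backlash, then bring the bottle home

## Task

Set the blue stop of the bottle jig to the red mark with its black square knob only, without touching the stop: its screw has play, so first wind the stop clearly past the mark (a good 5 mm), away from the amber bottle, then wind it back towards the bottle until its white pointer lines up with the red mark, and let go of the knob there. Then slide the bottle along its lane up against the stop and press it home for a moment with a light but definite push of about 10 N (20 N would crack it), so that the stop still stands on the mark and the bottle stands upright against it. Leave the jar, the beaker and the yellow flacon where they are.

Things in the scene. Friction and masses are not known exactly. Their poses are not given: they have to be found in the camera images.
- jig: fixed aluminium jig, deck 150 (x) x 390 (y) x 20 mm; origin under its centre on the table, y along the bottle lane from bottle to knob. Lane: between two guides at x = -25.8 and +25.8 mm, 8 mm wide, 10 mm high above the deck, 43.6 mm apart inside, y = -185 to +20 mm. Grey gearbox 70 x 70 mm at y = +150 mm, 75 mm high. Black scale ridge at x = +60 mm (far side), 40 mm high
- knob (a joint): knob angle, rad, 0 at start, + is anticlockwise from above, -2.0 to 5.5. Anticlockwise winds the stop away from the bottle (jig +y), clockwise towards it, 6 mm per rad once the play (4 mm of stop travel, 0.67 rad) is taken up; within it the stop does not follow. The play ahead at the start is unknown. Stiff (0.15 N m); stays where it is left
- knob_grip (a point): on the knob's vertical axis at jig x = 0, y = +150 mm, 105 mm above the table: height to hold it from above. Knob: black square block 30 x 30 mm, 83 to 119 mm above the table, on a 42 mm round collar; its faces are square to this point's x and y, which turn with it (parallel to the jig's at angle 0). A white dash on top points along x
- stop: blue sliding block 36 (x) x 34 (y) x 54 mm, top 75 mm above the table. Origin at table height below the middle of its flat face, which looks along jig -y to the bottle. Moves along jig y only. Pushed to +y, it stands firm (to 25 N) only if last wound towards the bottle with the play taken up; else it gives way by up to 4 mm at about 2 N
- pointer (a point): tip of the stop's white pointer, a bar 4 mm wide pointing to jig +x over the black scale, in the plane of the stop's face, 43.5 mm above the table. It starts 3 to 14 mm short of the mark, on the bottle's side (jig -y) of it
- mark: fixed red rider on the far edge of the scale: a red bar 4 mm wide that continues the pointer's line when the stop is set, with a 14 mm wide foot. Axes parallel to the jig's; origin at table height on the jig's lane axis (jig x = 0), level in y with the red bar: the stop's face must end at the mark's y = 0
- mark_tip (a point): end of the red bar next to the pointer, 43.5 mm above the table and 60 mm to jig +x of the mark's origin
- bottle: loose square amber glass bottle, 0.14 to 0.28 kg, 40 (jig x) x 36 (jig y) mm, body 54 mm high, 74 mm with its round black cap (26 mm wide). Origin at the centre of its underside, axes parallel to the jig's. Stands in the lane on the deck (20 mm above the table), its face 35 to 105 mm from the stop's
- jar: bystander: small amber jar with white lid, 52 mm wide, 70 mm high; origin under its centre
- beaker: bystander: glass cup 60 mm wide, 75 mm high; origin under its centre
- flacon: bystander: yellow bottle with red cap, 36 mm wide, 75 mm high; origin under its centre

How it is judged:
By the outcome, as a careful person would: the job done as asked, in the order asked, and still so for the second after the job is handed in, with the robot touching nothing.
It also fails if it takes over 72 s, if anything falls off the work surface, if the arm or the gripper's body presses on something with over 40 N, if the wrist force passes 120 N, or if a joint passes its speed limit or range.

## Robot

A 7-joint arm with a two-finger parallel gripper is mounted at the origin on the work surface. World frame = base frame: x ahead of the robot, y to its left, z up, the work surface at z = 0. Lengths are in mm, angles in rad, forces in N, time in s.
With the tool pointing down it reaches from about 400 to 875 mm from the base axis. Payload 19.3 kg.
Tool frame: the origin (TCP) lies midway between the tips of the shut fingers; the grasp point (between the pads) lies 19 mm behind it (ctrl.tcp_to_grasp is the distance from the TCP to the grasp point, in mm); z points along the fingers, y is the line along which they close (so a half turn about z gives the same grasp; the last joint's range is limited). The gripper opens to 85 mm and grips with 20 to 120 N. Pads are 22 mm wide; open, the fingers measure 114 mm over their backs; the gripper's body (76 mm by 85 mm) begins 54 mm behind the grasp point. The pads swing forward as they close: fully open they stand 13 mm farther back than shut.
Start: joints at [1.123, 0.521, -0.036, 1.599, 0.021, 1.021, -0.113], TCP at [230.52, -580.926, 231.291] pointing down, gripper open.
Joint ranges: [-2.91, 2.91], [-0.3, 2.13], [-1.5, 1.42], [0.17, 2.43], [-1.26, 4.41], [0.16, 1.93], [-2.52, 2.52]. Speed limits (rad/s): [1.89, 1.89, 2.39, 2.39, 3.01, 3.01, 3.01].

## Interface

Orientations are given as a rotation vector (axis times angle).
In Python, from workcell import ctrl gives the robot as it stands. Calls block until the motion is done:
- ctrl.reach(position, orientation): joint-space move of the TCP to a pose.
- ctrl.line_to(position, rotation=None, speed=150): straight line of the TCP; rotation=None keeps the orientation; speed is the mean speed in mm/s.
- ctrl.move_j(angles): joint-space move.
- ctrl.set_gripper(opening, effort=None): finger opening in mm; effort is the grip in N (None keeps the last); returns when the fingers have stopped.
- ctrl.wait(seconds).
- ctrl.solve_ik(position, orientation): joint angles nearest the present ones, or None.
- ctrl.read_camera(name): name is "side" or "top" or "wrist"; returns a dict with "image" (480x640x3 uint8, red, green, blue), "mtx" (3x3 intrinsics, pixels), "distortion" ([k1, k2, p1, p2, k3] as OpenCV has them; the pictures are not rectified), "world_from_camera" (4x4, takes a point from camera to world coordinates); the wrist camera has in their place "T_tool_cam" (4x4, takes a point from camera to tool coordinates, whose origin is the TCP and whose axes are the flange's). Camera axes: x right, y up, looking along -z (the intrinsics and any distortion apply to the point x, -y, -z); pixel columns grow to the right and rows downward; lengths in mm; the calibration is good to about 2 mm. A picture is of the moment at which its call begins: read the wrist's pose just before it. There is no depth.
A pose or a line that the arm cannot do raises ctrl.PlanningError and nothing moves.
- ctrl.job_done(): hands the job in; it is judged then, once.
Trained networks look in a picture, given as the dict that the camera call returned (one of the last four; its "shot" number tells which), for a name from the list of things; names that differ only in an ending like _2 or _b are one class to them, and where a whole thing is asked for, a point or a joint stands for the part that bears it (a point fixed in the world has none). Each returns a list of dicts, best first, with "conf" (0 to 1); they miss things now and then, are a little off and sometimes report something else, mostly with a low value. They report only what shows in the picture. A call takes as long as a camera call.
- ctrl.search_frame(picture, query): "position" ([x, y, z] in mm, in world coordinates, good to about 4 mm: the middle of the surface that is visible of it).
Readings, each from a call of its own:
- ctrl.get_time(): time.
- ctrl.get_q(): joint angles.
- ctrl.get_dq(): joint speeds.
- ctrl.get_tau(): joint torques, N m.
- ctrl.get_position(): TCP position.
- ctrl.get_tool_rot(): TCP orientation.
- ctrl.get_ft_force(): force on the tool from outside, world axes, zero at the start.
- ctrl.get_torque(): the same for the moment, N m.
- ctrl.get_width(): finger opening in mm.
- ctrl.get_finger_force(): force on a finger pad.
Only numpy, scipy, OpenCV 4.12 (cv2) and the standard library are available. Lean on these libraries where they do the work, as an engineer would, in place of code of your own. Each camera call takes 0.05 s, during which the arm holds its last target. There are 200 camera calls.

## Working session

There is one attempt and no reset: what is moved stays moved. The work goes in short steps, each a Python script; the robot and the scene stay as the last script left them, time stands still between calls to the robot, and variables do not carry over. Pictures are saved under pics/ and viewed, at most 10 in all, crops included, and the job is handed in when it is done.

```bash
mkdir -p pics; ls; cat > h.py <<'E'
import numpy as np, cv2
from workcell import ctrl
def shot(name,fn=None):
    p=ctrl.read_camera(name)
    if fn: cv2.imwrite('pics/'+fn,p['image'][:,:,::-1])
    return p
E
python3 - <<'E'
from h import *
for n in('side','top'):
    p=shot(n,n+'0.png')
    print(n,np.round(p['world_from_camera'],3).tolist(),np.round(p['mtx'],1).tolist(),p['distortion'])
    for q in('jig','knob','stop','mark','bottle','jar','beaker','flacon','pointer','knob_grip','mark_tip'):
        try:r=ctrl.search_frame(p,q)
        except Exception as e:r=[];print(e)
        print(q,[(np.round(d['position']).tolist(),round(d['conf'],2)) for d in r[:2]])
print(ctrl.get_time(),ctrl.get_tool_rot(),ctrl.tcp_to_grasp)
E
```

```text
pics
side [[-0.891, 0.261, -0.372, 332.771], [-0.455, -0.488, 0.745, 566.276], [0.013, 0.833, 0.553, 490.734], [0.0, 0.0, 0.0, 1.0]] [[566.8, 0.0, 320.4], [0.0, 566.8, 234.9], [0.0, 0.0, 1.0]] [-0.14440142  0.          0.          0.          0.        ]
jig [([491.0, 177.0, 14.0], 0.76)]
knob [([472.0, 230.0, 109.0], 0.62)]
stop [([513.0, 103.0, 62.0], 0.75)]
mark []
bottle [([541.0, 14.0, 69.0], 0.58)]
jar [([670.0, 52.0, 44.0], 0.91)]
beaker [([627.0, 171.0, 52.0], 0.7)]
flacon [([413.0, -25.0, 46.0], 0.95)]
pointer [([516.0, 102.0, 62.0], 0.91)]
knob_grip [([472.0, 226.0, 106.0], 0.66)]
mark_tip [([468.0, 229.0, 109.0], 0.23)]
top [[-0.004, 0.998, -0.07, 550.848], [-1.0, -0.005, -0.009, 31.804], [-0.009, 0.07, 0.998, 782.742], [0.0, 0.0, 0.0, 1.0]] [[523.1, 0.0, 324.3], [0.0, 523.1, 240.1], [0.0, 0.0, 1.0]] [-0.00409245  0.          0.          0.          0.        ]
jig [([518.0, 76.0, 16.0], 0.83), ([518.0, 85.0, 74.0], 0.29)]
knob [([478.0, 206.0, 117.0], 0.92)]
stop [([516.0, 85.0, 77.0], 0.77)]
mark [([589.0, 103.0, 41.0], 0.42)]
bottle [([550.0, -4.0, 74.0], 0.65)]
jar [([668.0, 34.0, 73.0], 0.76)]
beaker [([635.0, 172.0, 34.0], 0.97), ([550.0, -2.0, 73.0], 0.52)]
flacon [([416.0, -33.0, 52.0], 0.65)]
pointer [([523.0, 84.0, 75.0], 0.98)]
knob_grip [([477.0, 215.0, 120.0], 0.78), ([668.0, 35.0, 72.0], 0.66)]
mark_tip [([590.0, 101.0, 42.0], 0.52), ([548.0, -4.0, 72.0], 0.4)]
1.2 [3.08568381e+00 5.89903777e-01 1.70140140e-05] 18.700000000000003
```

View pics/top0.png

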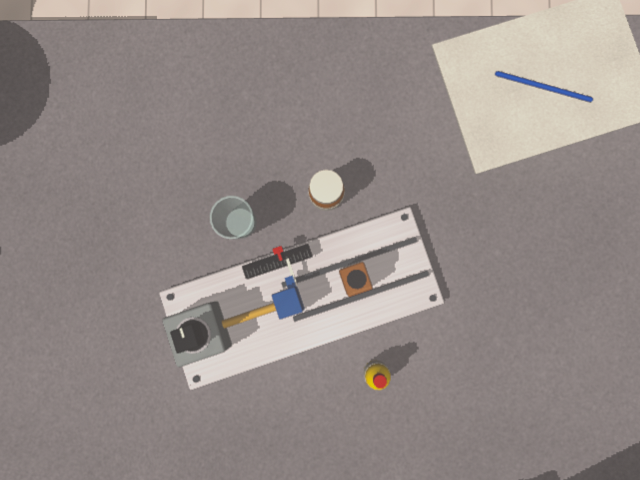

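View pics/side0.png

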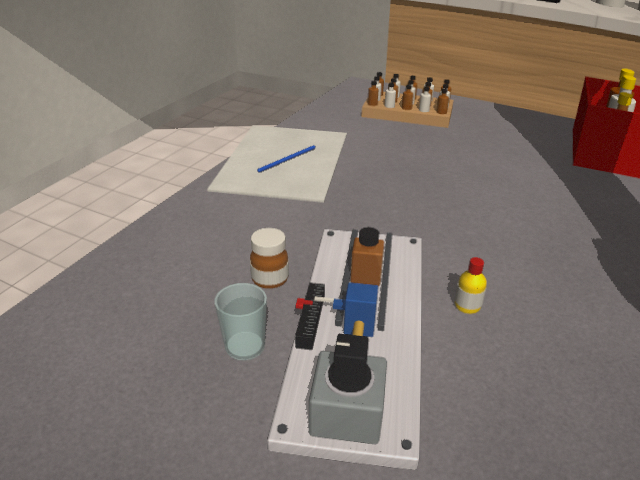

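The top view shows the jig with yaw of about +17°: deck corners near (411,208), (442,302), (161,293) and (191,389), red mark at (278,253), pointer at (290,265). The side view agrees: the pointer sits on the bottle's side of the mark, and the lane is clear. Next I fit the jig and take wrist views.

```bash
cat >> h.py <<'E'
from scipy.spatial.transform import Rotation as Rn
from scipy.optimize import least_squares
def down(a): return (Rn.from_euler('z',a)*Rn.from_euler('x',np.pi)).as_rotvec()
def wcam(fn=None):
    T=np.eye(4);T[:3,3]=ctrl.get_position();T[:3,:3]=Rn.from_rotvec(ctrl.get_tool_rot()).as_matrix()
    p=shot('wrist',fn); p['world_from_camera']=T@np.array(p['T_tool_cam']); return p
def proj(p,X):
    W=np.linalg.inv(p['world_from_camera']); c=np.atleast_2d(X)@W[:3,:3].T+W[:3,3]
    c=c*[1,-1,-1]
    return cv2.projectPoints(c.reshape(-1,1,3),np.zeros(3),np.zeros(3),np.array(p['mtx']),np.array(p['distortion'],float))[0][:,0]
def ray(p,uv):
    n=cv2.undistortPoints(np.array(uv,float).reshape(-1,1,2),np.array(p['mtx']),np.array(p['distortion'],float))[:,0]
    W=np.array(p['world_from_camera']); d=np.c_[n[:,0],-n[:,1],-np.ones(len(n))]@W[:3,:3].T
    return W[:3,3],d
def onz(p,uv,z):
    o,d=ray(p,uv); return o+d*((z-o[2])/d[:,2])[:,None]
E
python3 - <<'E'
from h import *
p=shot('top')
uv=[(411,208),(442,302),(161,293),(191,389)]
C=onz(p,uv,20);print(C.round(1));c=C.mean(0)
v=(C[2]+C[3]-C[0]-C[1])/2; th=np.arctan2(-v[0],v[1]);print('jig',c,'th',th,np.linalg.norm(v),np.linalg.norm(C[0]-C[1]))
print('wTcam',np.round(p.get('T_tool_cam',0)))
R=Rn.from_euler('z',th).as_matrix()
k=R@[0,150,0]+c*[1,1,0];print('knob',k)
for i in range(-2,4):
    q=ctrl.solve_ik([k[0],k[1],86],down(th+i*np.pi/2));print(i,None if q is None else np.round(q,2))
s=R@[0,30,0]+c*[1,1,0]
for i in range(4):
    q=ctrl.solve_ik([s[0],s[1],330],down(th+i*np.pi/2));print(i,None if q is None else np.round(q,2))
w=ctrl.read_camera('wrist');print(np.round(w['T_tool_cam'],3).tolist(),np.round(w['mtx']).tolist(),w['distortion'])
E
```

```text
[[ 650.9  -88.8   20. ]
 [ 513.7 -131.5   20. ]
 [ 528.2  276.6   20. ]
 [ 390.6  231.    20. ]]
jig [520.84229213  71.82810622  20.        ] th 0.3255194791282546 384.1388669699935 143.67170856657256
wTcam 0
knob [472.872138   213.95081486   0.        ]
-2 [ 0.04  0.7  -0.81  1.96  0.71  0.79  0.72]
-1 [-1.13  0.79  0.87  2.02 -0.89  0.77 -2.52]
0 [-0.21  0.6  -0.44  1.98  0.41  0.65 -2.16]
1 [-0.01  0.67 -0.72  1.97  0.64  0.75 -0.8 ]
2 [ 0.04  0.7  -0.81  1.96  0.71  0.79  0.72]
3 [-1.13  0.79  0.87  2.02 -0.89  0.77 -2.52]
0 [ 0.22  0.32 -0.68  1.72  0.21  1.18 -1.76]
1 [ 0.29  0.34 -0.78  1.71  0.25  1.2  -0.22]
2 [ 0.54  0.46 -1.17  1.7   0.44  1.28  1.17]
3 [-1.18  0.64  1.4   1.78 -0.65  1.31 -2.43]
[[-0.001, 0.963, 0.27, 69.466], [1.0, 0.0, 0.001, -0.048], [0.001, 0.27, -0.963, -142.934], [0.0, 0.0, 0.0, 1.0]] [[392.0, 0.0, 315.0], [0.0, 392.0, 244.0], [0.0, 0.0, 1.0]] [-0.06825621  0.          0.          0.          0.        ]
```

```bash
python3 - <<'E'
from h import *
c=np.array([520.8,71.8,0]);th=.3255;R=Rn.from_euler('z',th).as_matrix()
import pickle
ps=[]
for i,(y,z) in enumerate([(0,200),(60,230)]):
    t=R@[0,y,0]+c; t[2]=z
    if i==0: ctrl.reach(t,down(th+np.pi/2))
    else: ctrl.line_to(t,speed=250)
    ctrl.wait(.2)
    p=wcam(f'w{i}.png');ps.append(p)
    print(ctrl.get_time(),np.round(ctrl.get_position()),ctrl.get_q().round(2) if hasattr(ctrl.get_q(),'round') else ctrl.get_q())
    for q in('knob','stop','mark','mark_tip','pointer','bottle'):
        r=ctrl.search_frame(p,q); print(q,[(np.round(d['position'],1).tolist(),round(d['conf'],2)) for d in r[:2]])
pickle.dump([{k:v for k,v in p.items()} for p in ps],open('ps.pkl','wb'))
E
```

```text
4.0833 [521.  72. 200.] [ 0.26  0.47 -0.68  1.87  0.37  0.93 -0.27]
knob [([480.8, 203.3, 91.8], 0.87)]
stop [([520.2, 90.2, 75.2], 0.85)]
mark [([587.4, 104.0, 44.8], 0.66)]
mark_tip [([594.4, 102.4, 46.8], 0.63)]
pointer [([525.0, 87.7, 77.7], 0.57)]
bottle [([545.5, 11.2, 71.7], 0.92)]
5.05 [502. 128. 230.] [ 0.18  0.43 -0.71  1.86  0.33  0.98 -0.35]
knob [([477.2, 216.9, 116.9], 0.63)]
stop [([521.9, 92.6, 74.7], 0.96)]
mark [([587.3, 105.7, 40.8], 0.53)]
mark_tip [([591.5, 104.9, 46.3], 0.51)]
pointer [([522.1, 91.8, 77.6], 0.75)]
bottle [([547.7, 8.4, 72.4], 0.78), ([652.1, 28.1, 27.3], 0.46)]
```

View pics/w0.png

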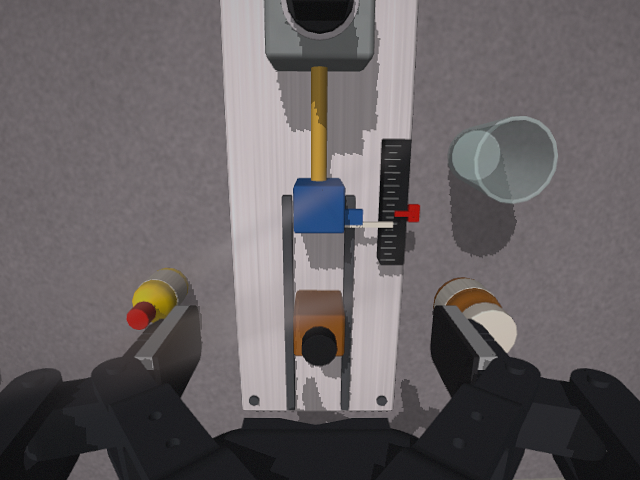

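View pics/w1.png

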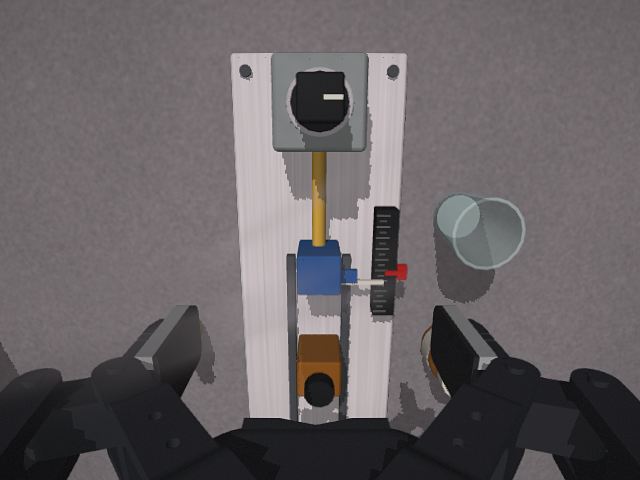

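Wrist view w0 puts the pointer tip at about (393,225) and the red bar end at about (396,213). In w1 they are at (383,282) and (384,272), the knob top is centred near (320,98), and the dash points to jig +x. The jig looks square in the image, so the yaw is about right. Now I compute this precisely.

```bash
cat >> h.py <<'E'
def tri(ps,uvs):
    A=np.zeros((3,3));b=np.zeros(3)
    for p,uv in zip(ps,uvs):
        o,d=ray(p,[uv]);d=d[0]/np.linalg.norm(d[0]);M=np.eye(3)-np.outer(d,d);A+=M;b+=M@o
    return np.linalg.solve(A,b)
E
python3 - <<'E'
from h import *
import pickle
ps=pickle.load(open('ps.pkl','rb'))
for n,u in dict(ptr=[(393,225),(383,282)],red=[(396,213),(384,272)],stopTL=[(297,180),(299,241)],stopTR=[(343,180),(340,241)],gbL=[(268,69),(273,150)],gbR=[(373,70),(366,150)],cap=[(319,341),(319,386)]).items():
    print(n,tri(ps,u).round(1))
p=ps[1]
C=onz(p,[(232,54),(407,54)],20);print(C.round(1));v=C[1]-C[0];print('th',np.arctan2(v[1],v[0]),np.linalg.norm(v)); th=np.arctan2(v[1],v[0])
print('knobtop',onz(p,[(320.5,98)],119))
E0=onz(p,[(232,54),(240,254),(400,200),(407,54)],20);print(E0.round(1))
im=p['image'];
print('crop');x=cv2.resize(np.hstack([ps[0]['image'][195:245,340:430],p['image'][252:302,330:420]]),None,fx=4,fy=4,interpolation=cv2.INTER_NEAREST)
y=cv2.resize(p['image'][40:160,220:420],None,fx=3.6,fy=3.6,interpolation=cv2.INTER_NEAREST)
o=np.zeros((200+432,720,3),np.uint8);o[:200,:]=x[:,:720];o[200:]=y;cv2.imwrite('pics/crop1.png',o[:600,:,::-1])
E
```

```text
ptr [579.5  91.1  41.7]
red [576.9 101.   43.9]
stopTL [496.7  98.   21.3]
stopTR [532.5 110.1  21.5]
gbL [451.1 170.4  35.1]
gbR [525.3 195.1  32. ]
cap [548.2   1.1  89.2]
[[393.1 234.   20. ]
 [532.  280.7  20. ]]
th 0.32413532643716525 146.5549950906209
knobtop [[476.52905696 215.11172308 119.        ]]
[[393.1 234.   20. ]
 [447.5  67.7  20. ]
 [571.5 163.5  20. ]
 [532.  280.7  20. ]]
crop
```

View pics/crop1.png

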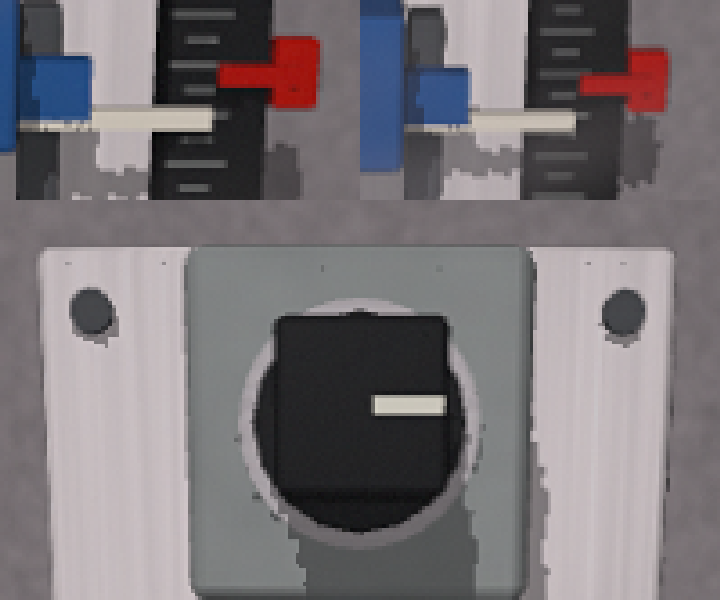

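```bash
python3 - <<'E'
from h import *
th=.3245;k=[476,216.3]
ctrl.reach(k+[150],down(th)); print(np.round(ctrl.get_q(),2),ctrl.get_time())
f0=np.array(ctrl.get_ft_force())
ctrl.line_to(k+[86],speed=120)
ctrl.set_gripper(20,30)
print('w',ctrl.get_width(),ctrl.get_finger_force(),np.round(np.array(ctrl.get_ft_force())-f0,1),np.round(ctrl.get_torque(),2),ctrl.get_position(),ctrl.get_q(),ctrl.get_time())
E
```

```text
[-0.3   0.48 -0.32  1.93  0.22  0.76 -1.99] 6.8583
w 29.559937081875407 31.728402972221375 [-0.6 -3.8  9. ] [-0.84  0.12  0.07] [476.38146309 215.70082329  86.47759033] [-0.32629273  0.58402699 -0.28660081  1.97252058  0.27251413  0.62151091
 -2.03776863] 8.0833
```

```bash
python3 - <<'E'
from h import *
ctrl.set_gripper(20,60)
q=np.array(ctrl.get_q());q0=q[6]
for d in(.8,1.9,3.0):
    q[6]=q0+d;ctrl.move_j(q)
    print(d,np.round(ctrl.get_ft_force(),1),np.round(ctrl.get_torque(),2),np.round(ctrl.get_position(),1),ctrl.get_q()[6],ctrl.get_width(),ctrl.get_time())
p=shot('side','side1.png')
ctrl.set_gripper(60)
P=ctrl.get_position();ctrl.line_to([P[0],P[1],150],speed=200);print(ctrl.get_tool_rot())
th=.3245;R=Rn.from_euler('z',th).as_matrix();c=np.array([523.8,73.9,0])
t=R@[35,-40,0]+c;t[2]=130
ctrl.reach(t,down(th+np.pi/2));ctrl.wait(.2)
p=wcam('w2.png');import pickle;pickle.dump(p,open('p2.pkl','wb'));print(ctrl.get_time(),np.round(ctrl.get_q(),2))
E
```

```text
0.8 [-4.2  3.3  1.7] [0.76 1.33 0.18] [475.7 216.3  86.6] -1.2374327422594866 29.6094750070786 9.1167
1.9 [-14.6   1.6  11. ] [0.36 3.13 0.14] [474.4 216.1  86.6] -0.13748205864745103 29.259263571261606 10.1833
3.0 [-18.1  -5.4  16.9] [-1.19  3.65  0.16] [474.1 214.8  86.5] 0.9625097199091185 29.171897290451906 11.25
[-2.85404860e-01  3.12675664e+00 -5.60435692e-04]
13.2583 [-0.23  0.57  0.06  1.84 -0.04  0.74  0.18]
```

View pics/w2.png

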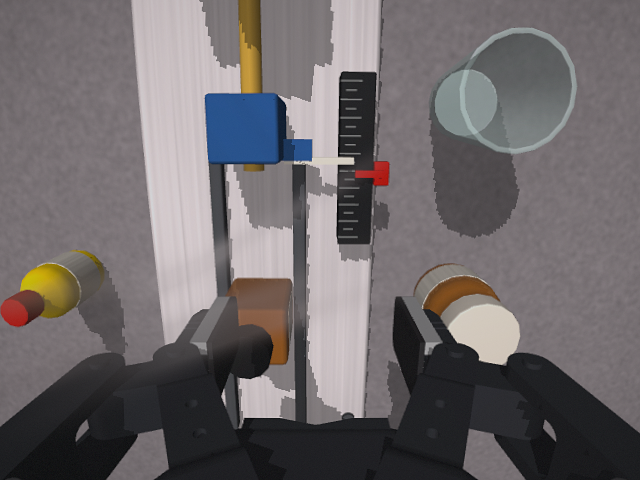

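w2 shows the pointer tip at (353,161) and the red bar end at (356,174). The stop is now clearly past the mark, about 8 mm away from the bottle. I measure it at subpixel level.

```bash
cat >> h.py <<'E'
TH=.3245
def gap(p,verbose=True):
    "signed jig-y of pointer minus mark, mm, and mark/pointer world points"
    im=p['image'].astype(int);r,g,b=im[...,0],im[...,1],im[...,2]
    red=((r>110)&(g<70)&(b<70)).astype(np.uint8)
    uvm=proj(p,[[577.,101,43.5]])[0]
    yy,xx=np.mgrid[:480,:640];near=np.hypot(xx-uvm[0],yy-uvm[1])<60
    red=red*near; xs=np.where(red.any(0))[0];x0=xs.min()
    cr=range(x0+2,x0+10); 
    vr=[np.where(red[:,c])[0] for c in cr]; vr=np.array([(v.min()+v.max())/2 for v in vr])
    wh=((r>135)&(g>135)&(b>115)&near).astype(np.uint8)
    # pointer tip: over black scale, columns just left of red bar
    cw=range(x0-11,x0-4); vw=[];ww=[]
    for c in cw:
        n,l,s,ce=cv2.connectedComponentsWithStats(np.ascontiguousarray(wh[:,c:c+1]))
        k=1+np.argmax(s[1:,4]); vw.append(ce[k,1]);ww.append(int(s[k,4]))
    ur=(np.mean(cr),vr.mean());uw=(np.mean(cw),np.mean(vw))
    P=onz(p,[ur,uw],43.5); R=Rn.from_euler('z',TH).as_matrix()
    d=R.T@(P[1]-P[0])
    if verbose: print('red',np.round(ur,1),'white',np.round(uw,1),'heights',np.mean([red[:,c].sum() for c in cr]),ww,'d',d.round(2),P.round(1).tolist())
    return d[1],P
E
python3 - <<'E'
from h import *
import pickle
gap(pickle.load(open('p2.pkl','rb')))
for p in pickle.load(open('ps.pkl','rb')): gap(p)
E
```

```text
red [360.5 173.5] white [347.  160.5] heights 8.0 [8, 8, 8, 8, 8, 8, 8] d [-8.   7.4  0. ] [[580.0, 101.4, 43.5], [570.1, 105.9, 43.5]]
red [400.5 213.5] white [387.  224.5] heights 6.0 [6, 6, 6, 6, 6, 6, 6] d [-10.15  -8.79   0.  ] [[581.5, 101.9, 43.5], [574.7, 90.3, 43.5]]
red [390.5 273. ] white [377.  326.4] heights 5.0 [10, 9, 10, 11, 11, 10, 10] d [ -9.75 -52.77   0.  ] [[581.8, 101.8, 43.5], [589.4, 48.6, 43.5]]
```

```bash
cat >> h.py <<'E'
K=[475.2,215.3]
def wind(a0,d,steps=2):
    ctrl.set_gripper(60)
    ctrl.reach(K+[150],down(a0)); 
    ctrl.line_to(K+[86.5],speed=120); ctrl.set_gripper(20,60)
    print('grip',np.round(ctrl.get_ft_force(),1),ctrl.get_width(),np.round(ctrl.get_position(),1))
    q=np.array(ctrl.get_q());s=q[6];print('q7',s)
    for i in range(steps):
        q[6]=s+d*(i+1)/steps; ctrl.move_j(q)
    ctrl.wait(.2)
    print('wound',np.round(ctrl.get_ft_force(),1),np.round(ctrl.get_torque(),2),np.round(ctrl.get_position(),1),ctrl.get_q()[6]-s)
    ctrl.set_gripper(60)
    P=ctrl.get_position(); ctrl.line_to([P[0],P[1],150],speed=200)
def look(fn):
    R=Rn.from_euler('z',TH).as_matrix();t=R@[35,-40,0]+[523.8,73.9,0];t[2]=130
    ctrl.reach(t,down(TH+np.pi/2)); ctrl.wait(.2)
    p=wcam(fn); r=gap(p); print('t',ctrl.get_time()); return p,r
E
python3 - <<'E'
from h import *
wind(TH+3.0,-1.78)
look('w3.png')
E
```

```text
grip [-1.4 -1.6  7.5] 29.46791772402372 [475.6 215.3  87.3]
q7 0.9527076943079077
wound [-3.1 -4.6  2.2] [-1.13  0.92 -0.11] [475.2 214.7  87.4] -1.7790239593072963
red [360.5 174. ] white [347.  172.6] heights 7.0 [8, 8, 8, 8, 8, 7, 7] d [-7.86  0.75  0.  ] [[580.2, 101.4, 43.5], [572.5, 99.6, 43.5]]
t 19.2667
```

```bash
python3 - <<'E'
from h import *
wind(TH+3.0-1.78,-.12,1)
p,r=look('w4.png')
p2=p['image'][130:220,290:410];cv2.imwrite('pics/crop4.png',cv2.resize(p2,None,fx=6,fy=6,interpolation=cv2.INTER_NEAREST)[:,:,::-1])
for q in ['bottle']:
    print([(np.round(d['position'],1).tolist(),round(d['conf'],2)) for d in ctrl.search_frame(p,q)])
E
```

```text
grip [-4.9 -1.4 10.8] 28.986645181651138 [475.3 215.4  87.3]
q7 -0.8198982858742991
wound [-1.1  0.1 -2. ] [-0.13  0.09  0.08] [475.3 215.4  87.5] -0.1176489017900968
red [360.5 173.6] white [347. 174.] heights 7.875 [7, 7, 7, 7, 7, 7, 7] d [-7.84 -0.28  0.  ] [[580.1, 101.5, 43.5], [572.7, 98.7, 43.5]]
t 23.7
[([551.9, 10.5, 70.7], 0.69)]
```

View pics/crop4.png

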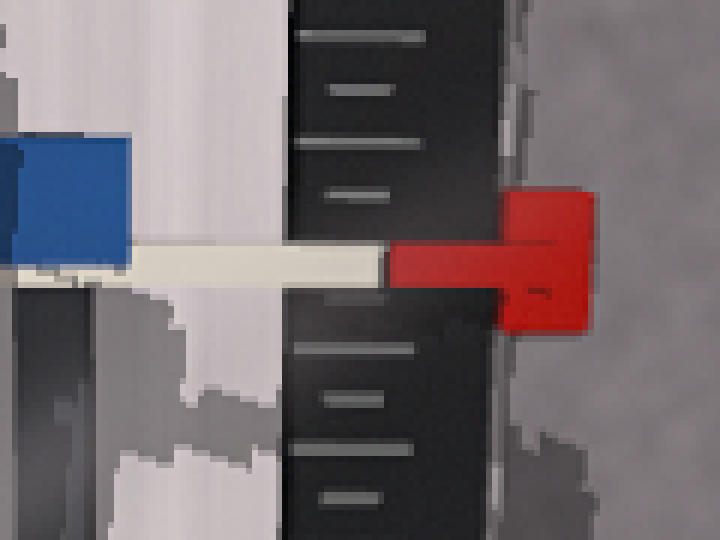

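The crop shows the white pointer and the red bar in one line, with edges matching to a fraction of a pixel. The next step is to push the bottle with shut fingers.

```bash
cat >> h.py <<'E'
R=Rn.from_euler('z',TH).as_matrix(); C=np.array([523.0,73.1,0])
def J(x,y,z): 
    t=R@[x,y,0]+C; t[2]=z; return t
def jf(n=4): return R.T@np.mean([ctrl.get_ft_force() for _ in range(n)],axis=0)
def jp(): return R.T@(np.array(ctrl.get_position())-C)
E
python3 - <<'E'
from h import *
ctrl.set_gripper(0,30)
ctrl.line_to(J(0,-140,130),speed=200); ctrl.line_to(J(0,-140,36),speed=120); ctrl.wait(.3)
f0=jf();print('f0',f0.round(2),jp().round(1),ctrl.get_width(),ctrl.get_time())
y=-140
for tgt,sp,st in[(-108,40,8),(-55,30,3)]:
    while y<tgt:
        y+=st; ctrl.line_to(J(0,y,36),speed=sp); f=jf()-f0; print(y,f.round(1),jp()[1].round(1),round(ctrl.get_time(),2))
        if abs(f[1])>5: break
np.save('f0.npy',f0)
E
```

```text
f0 [0.01 0.1  0.71] [   0.2 -140.2   36.4] 0.19344577461679455 26.2667
-132 [-0.4 -0.5 -1. ] -131.6 26.62
-124 [ 1.2 -1.  -1.3] -123.7 26.97
-116 [ 0.1 -0.2 -0.4] -115.7 27.32
-108 [ 0.2 -0.5  0.5] -107.7 27.67
-105 [ 0.5 -0.1 -0.6] -104.8 27.92
-102 [ 0.6  0.7 -0.1] -101.8 28.17
-99 [-0.3  0.7 -1.1] -98.7 28.42
-96 [-0.6 -0.3 -0.6] -95.7 28.67
-93 [ 0.6 -1.3 -1.2] -92.7 28.92
-90 [-0.4 -0.5 -0.7] -89.7 29.17
-87 [ 0.6  0.  -0.5] -86.7 29.42
-84 [-0.4 -0.1 -0.6] -83.8 29.67
-81 [-0.2  0.6 -0.5] -80.7 29.92
-78 [ 0.4  1.  -1.1] -77.7 30.17
-75 [ 0.5 -0.1 -1. ] -74.7 30.42
-72 [-0.3  1.1 -0.4] -71.7 30.67
-69 [-0.1  0.5 -0.9] -68.7 30.92
-66 [-0.2 -0.1 -0.8] -65.7 31.17
-63 [-0.8 -0.8 -0.2] -62.7 31.42
-60 [ 0.   0.5 -0.9] -59.7 31.67
-57 [-0.2 -1.  -0.1] -56.7 31.92
-54 [-0.3  0.2 -0.5] -53.7 32.17
```

```bash
python3 - <<'E'
from h import *
f0=np.load('f0.npy')
def F(n=5):
    a=[]
    for _ in range(n): a.append(jf(1));ctrl.wait(.02)
    return np.mean(a,0)-f0
y=-54;st=1.0
while y<-25:
    y+=st; ctrl.line_to(J(0,y,36),speed=20); f=F(3)
    if st<1 or abs(f[1])>1.5: print(round(y,2),f.round(1),jp()[1].round(2),round(ctrl.get_time(),2))
    if -f[1]>2: st=.25
    if -f[1]>9: break
for i in range(3): ctrl.wait(.2);print('hold',F(6).round(1),jp().round(2))
print(y,ctrl.get_time())
E
```

```text
-38.0 [-0.  -4.9 -1.1] -38.47 36.97
-37.75 [ 0.3 -6.9 -1. ] -38.46 37.27
-37.5 [ 0.6 -8.3 -1. ] -38.45 37.57
-37.25 [ 0.6 -9.5 -1.2] -38.42 37.87
hold [ 0.5 -9.2 -1.6] [ -0.06 -38.41  36.03]
hold [ 0.2 -9.5 -1.3] [ -0.07 -38.43  36.05]
hold [ 0.8 -9.6 -1.5] [ -0.06 -38.4   36.03]
-37.25 38.7667
```

```bash
python3 - <<'E'
from h import *
f0=np.load('f0.npy')
ctrl.line_to(J(0,-37.12,36),speed=20);ctrl.wait(.4);print((np.mean([jf(1) for _ in range(5)],0)-f0).round(1))
ctrl.line_to(J(0,-45,36),speed=20);ctrl.line_to(J(0,-110,36),speed=100);ctrl.line_to(J(0,-110,130),speed=150)
p,r=look('w5.png'); shot('side','side5.png')
E
```

```text
[  1.3 -10.   -1.3]
red [361.5 169.6] white [348. 170.] heights 7.75 [7, 7, 7, 7, 7, 7, 7] d [-7.8  -0.22  0.  ] [[580.0, 101.5, 43.5], [572.6, 98.8, 43.5]]
t 42.2
```

View pics/w5.png

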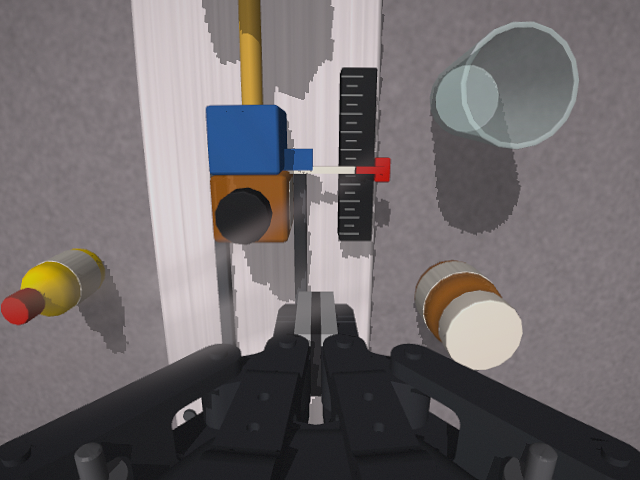

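View pics/side5.png

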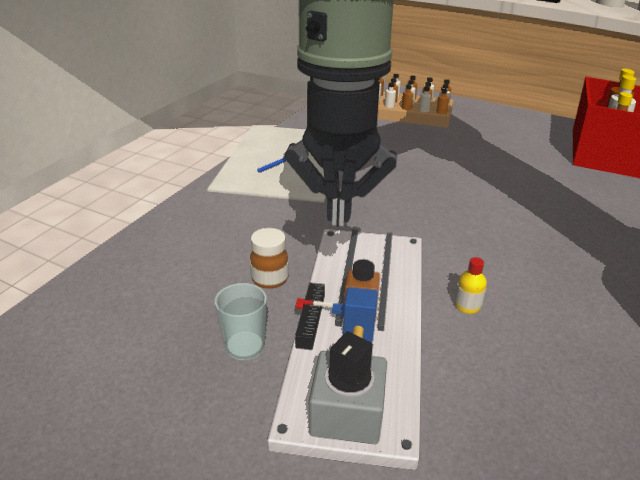

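The pictures show the bottle upright and flush against the stop at (248,173). The pointer still lines up with the mark at row 170, and the bystanders have not moved.

```bash
python3 -c "
from h import *
print(ctrl.job_done())"
```

```text
the job is handed in; nothing more can be done
None
```

I handed the job in at about 42 s: the stop was wound 7.4 mm past the mark and back to within about 0.3 mm of it, the bottle pressed home at about 10 N and left upright against the stop, and the jar, beaker and flacon not moved.

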